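# Load the spacer rows, then hold the fixture's sprung cover open

## Task

Get the assembly fixture ready for the next circuit board: first stand the two loose brass spacers in the empty holes of the two white racks, fully down, each in the row of spacers of its own length. Then lift the fixture's spring-loaded cover to 60 degrees open (within 5 degrees) and finish while still holding it there with the gripper, because it springs shut if let go. Leave the spacers already in the racks and the screwdriver, circuit board and jar where they are.

Things in the scene. Friction and masses are not known exactly. Their poses are not given: they have to be found in the camera images.
- short_spacer: a brass spacer, a round 12 mm diameter rod standing upright on the mat, 40 mm long; origin at the centre of its lower end, z along it. It is loose and goes into the gap of short_row
- long_spacer: a brass spacer, a round 12 mm diameter rod standing upright on the mat, 60 mm long; origin at the centre of its lower end, z along it. It is loose and goes into the gap of long_row
- short_row: a fixed white rack, 130 x 36 x 18 mm, origin centre of underside, x along its three blind holes (15 mm wide, 12 mm deep, floor 6 mm up) at x = -40, 0, +40 mm. Row for 40 mm spacers: two stand in it at x = 0 and +40; the hole at x = -40 (nearest the robot) is empty. Both racks look alike and may swap sides; only the spacers in them tell them apart
- long_row: a fixed white rack, 130 x 36 x 18 mm, origin centre of underside, x along its three blind holes (15 mm wide, 12 mm deep, floor 6 mm up) at x = -40, 0, +40 mm. Row for 60 mm spacers: two stand in it at x = 0 and +40; the hole at x = -40 (nearest the robot) is empty. Both racks look alike and may swap sides; only the spacers in them tell them apart
- short_gap (a point): centre of the mouth of the empty hole in short_row, level with the rack's top, 18 mm above the mat; axes as the rack's
- long_gap (a point): centre of the mouth of the empty hole in long_row, level with the rack's top, 18 mm above the mat; axes as the rack's
- fixture: a fixed dark grey open-topped box, 200 x 220 x 75 mm (x, y, z), 8 mm walls, with the cover on it; origin at the centre of its underside, x horizontal from its front (the handle's side, towards the robot) to its hinge side
- cover (a joint): opening angle of the cover in rad: 0 shut (level), growing as its front rises, stop at 1.75; 60 degrees is 1.047. The cover is a 200 x 220 mm, 10 mm thick aluminium frame with a clear window, 0.45 kg. Weight and a spring always close it: lifting it at its bar takes 2 to 4 N. It starts shut
- cover_hinge (a point): middle of the cover's hinge line, on the fixture's far rim (x = +100 mm, z = 80 mm in the fixture's frame); the hinge line runs along the fixture's y; axes as the fixture's
- cover_bar (a point): centre of the red handle bar: round, 10 mm thick, 100 mm long, parallel to the hinge, 245 mm from the hinge line in the plane of the cover. Arms at its ends carry it 45 mm in front of the cover's front edge; the open slot behind it is 40 mm by 90 mm. Shut, it is 80 mm above the mat. The bar can turn between pads that grip it. Axes as the cover's (x to the hinge)
- short_seated0: one of the spacers already standing in the short row; leave it there
- short_seated1: one of the spacers already standing in the short row; leave it there
- long_seated0: one of the spacers already standing in the long row; leave it there
- long_seated1: one of the spacers already standing in the long row; leave it there
- screwdriver: a bystander: screwdriver with a green handle, 180 mm long, lying on the mat; origin at the middle of its underside, x along it
- board: a bystander: green circuit board 70 x 100 mm, up to 16 mm high, lying flat; origin at the centre of its underside
- jar: a bystander: small closed jar with a blue cap, 48 mm wide, 55 mm high; origin at the centre of its underside
Things that resemble listed ones, but are neither listed nor needed, are in the scene too. What is shaped like the long_row but orange, pink or purple is not meant.

How it is judged:
On the way, in this order (a step that is already met when the one before it is completed fails the run):
1. both loose spacers stand fully down in the empty hole of the row of their own length, and are let go (horizontal distance between short_spacer and short_gap below 0.005 m and z of short_spacer in the frame of short_row below 0.0085 m and angle between each of short_spacer, long_spacer's own z axis and vertical below 0.3 rad and contact force between each of short_spacer, long_spacer and the fingers below 0.05 N and horizontal distance between long_spacer and long_gap below 0.005 m and z of long_spacer in the frame of long_row below 0.0085 m), for 0.2 s.
2. after that, the gripper has lifted the cover to 60 degrees, within 5 (value of joint cover between 0.96 and 1.135 rad and contact force between the fingers and cover above 1 N), for 0.2 s.
At the end, for the whole second after the job is handed in: The gripper holds the cover still at 60 degrees open, within 5 degrees, and the two spacers stand upright, let go and fully down (within 2.5 mm) in the empty holes (within 5 mm of the centre) of the rows of their own lengths (all of step 1 and all of step 2 and velocity of joint cover between -0.1 and 0.1 rad/s); the arm keeps its last pose, push and grip.
It fails at once if a spacer already in a rack is moved over 25 mm (distance of any of short_seated0, short_seated1, long_seated0, long_seated1 from where it was at the start of the episode above 0.025 m).
It fails at once if the screwdriver, board or jar is moved over 25 mm (distance of any of screwdriver, board, jar from where it was at the start of the episode above 0.025 m).
It fails at once if the cover is raised before both spacers are seated (value of joint cover above 0.3 rad and not (z of short_spacer in the frame of short_row below 0.0085 m and z of long_spacer in the frame of long_row below 0.0085 m)).
It also fails if it takes over 72 s, if anything falls off the work surface, if the arm or the gripper's body presses on something with over 40 N, if the wrist force passes 120 N, or if a joint passes its speed limit or range.

## Robot

A 6-joint arm with a two-finger parallel gripper is mounted at the origin on the work surface. World frame = base frame: x ahead of the robot, y to its left, z up, the work surface at z = 0. Lengths are in m, angles in rad, forces in N, time in s.
With the tool pointing down it reaches from about 0.35 to 0.775 m from the base axis. Payload 5.5 kg.
Tool frame: the origin (TCP) lies on the centre line of the jaws, within the pads' length; the fingertips stand 11 mm ahead of it and the grasp point (between the pads) lies 8 mm behind it (env.tip_reach is the distance from the TCP to the fingertips, in m); z points along the fingers, x is the direction in which the jaws open and shut, and the axes are right-handed (so a half turn about z gives the same grasp; the last joint's range is limited). The gripper opens to 85 mm and grips with 20 to 120 N. Pads are 22 mm wide; open, the fingers measure 114 mm over their backs; the gripper's body (76 mm by 85 mm) begins 54 mm behind the grasp point. The pads swing forward as they close: fully open they stand 13 mm farther back than shut.
Start: joints at [-1.455, 0.313, 0.046, 1.304, 0, 1.431], TCP at [0.145, -0.556, 0.242] pointing down, gripper open.
Joint ranges: [-2.76, 2.76], [-0.86, 1.69], [-1.03, 1.26], [-2.2, 2.34], [-1.47, 1.5], [-3.14, 3.14]. Speed limits (rad/s): [2.57, 2.57, 3.14, 3.14, 3.14, 3.14].

## Interface

Orientations are given as a unit quaternion [w, x, y, z].
In Python, from workcell import env gives the robot as it stands.
- The arm moves only by the tool carry_out, never from a script. Its argument "moves" is one flat list of numbers, 7 for each row, row after row: the gripper command: -1 is shut, 1 is fully open, values between are in proportion, then the shift along the tool's x, y, z in m, then the turn, a rotation vector about the tool's x, y, z in degrees. A call has exactly 5 rows; each row shifts and turns the pose as measured when the row begins, along the tool's axes as they then stand; what a row does not reach is not made up. A row lasts 1/8 s, in which the tool goes at most 62.5 mm and 10.7 degrees, less where a joint would pass 70% of its speed; a pose out of reach is approached as far as the arm can. A call is refused whole if a number of a shift passes 0.0625 or a number of a turn 10.7, either way. A call with a gripper value outside its range is refused whole. The fingers move at their own pace and stop on an object; "squeeze" is the grip in N (left out, the last holds). Time passes only in rows, so rows that do not move let the fingers close, or fill a call up. It gives the time, the measured TCP pose, the force and the opening at its end, in the units of the state.
- env.get_state(): the state, without advancing time (a new reading comes with each control period).
- env.read_camera(name): name is "scene" or "side" or "wrist"; returns the picture (480x640x3 uint8, red, green, blue); there is no depth.
- env.calibration(name): a dict with "camera_matrix" (3x3 intrinsics, pixels), "k1" (the pictures are not rectified: a ray, as slopes to the right and down, at radius r is drawn at 1 + k1 r^2 times it, then the intrinsics apply), "rvec" (rotation vector, rad) and "tvec" (3), from world to camera coordinates, as OpenCV has them; the wrist camera has in their place "hand_eye" (4x4, takes a point from camera to tool coordinates, whose origin is the TCP and whose axes are the tool frame's). Camera axes: x right, y down, z forward; pixel columns grow to the right and rows downward; lengths in m; the calibration is good to about 2 mm. A picture is of the moment at which its call begins: read the wrist's pose just before it. calibration takes no time and is no camera call.
- env.hand_in(): hands the job in, once; it reports no verdict.
The state is a dict: "clock": time; "joint_pos": joint angles; "qvel": joint speeds; "tau": joint torques, N m; "tcp_pos": TCP position; "orientation": TCP orientation; "wrist_force": force on the tool from outside, world axes, zero at the start; "ft_torque": the same for the moment, N m; "finger_gap": finger opening in m.
Only numpy, scipy, OpenCV 4.12 (cv2) and the standard library are available. Lean on these libraries where they do the work, as an engineer would, in place of code of your own. Each camera call takes 0.05 s, during which the arm holds its last target. There are 200 camera calls.

## Working session

There is one attempt and no reset: what is moved stays moved. The work goes in short steps, Python scripts to look and compute and a tool call to move; the robot and the scene stay as the last step left them, time stands still between calls to the robot, and variables do not carry over. Pictures are saved under pics/ and viewed, about 8 in all and at most 12, crops included, and the job is handed in when it is done.

Besides the shell and the picture viewer there is one more tool, called after "Call:" as name(argument=value, ...), one argument or row to a line, values as JSON. carry_out: Moves the arm, as the interface text tells. Its arguments: {"type":"object","properties":{"moves":{"type":"array"},"squeeze":{"type":"number"}},"required":["moves"]}

```bash
ls; mkdir -p pics; cat > h.py <<'E'
import numpy as np, cv2
from scipy.spatial.transform import Rotation as R
from workcell import env
def rot(q): return R.from_quat([q[1],q[2],q[3],q[0]]).as_matrix()
def cam(name,st=None):
    c=env.calibration(name);K=np.array(c["camera_matrix"]);k1=c["k1"]
    if name=="wrist":
        st=st or env.get_state();T=np.eye(4);T[:3,:3]=rot(st["orientation"]);T[:3,3]=st["tcp_pos"]
        T=T@np.array(c["hand_eye"]);Rcw=T[:3,:3];C=T[:3,3]
    else:
        Rm=cv2.Rodrigues(np.array(c["rvec"],float))[0];Rcw=Rm.T;C=-Rm.T@np.array(c["tvec"]).ravel()
    return K,k1,Rcw,C
def ray(cm,uv):
    K,k1,Rcw,C=cm
    p=cv2.undistortPoints(np.array([[uv]],float),K,np.array([k1,0,0,0,0.]))[0,0]
    d=Rcw@np.array([p[0],p[1],1]);return C,d/np.linalg.norm(d)
def onz(cm,uv,z):
    C,d=ray(cm,uv);return C+d*(z-C[2])/d[2]
def proj(cm,P):
    K,k1,Rcw,C=cm
    Rm=Rcw.T;return cv2.projectPoints(np.array(P,float).reshape(-1,1,3),cv2.Rodrigues(Rm)[0],-Rm@C,K,np.array([k1,0,0,0,0.]))[0].reshape(-1,2)
def snap(name,fn):
    st=env.get_state();im=env.read_camera(name);cv2.imwrite("pics/"+fn,im[:,:,::-1]);return im,cam(name,st)
E
python3 - <<'E'
from h import *
for n in("scene","side","wrist"):
    im,c=snap(n,n+"0.png");print(n,c[3].round(3),c[2][:,2].round(2),c[0][0,0],c[1])
s=env.get_state();print(s)
E
```

```text
pics
scene [1.231 0.596 0.987] [-0.52 -0.49 -0.7 ] 513.3143880518757 -0.1171270151871211
side [ 0.04  -0.867  0.622] [ 0.48  0.74 -0.47] 572.601480545829 0.05925835191834622
wrist [ 0.212 -0.538  0.373] [-0.26 -0.07 -0.96] 398.89845781564645 -0.08674057397251517
{'clock': 0.15, 'joint_pos': array([-1.45461323e+00,  3.13848265e-01,  4.52910547e-02,  1.30357907e+00,
        1.27489078e-05,  1.43122648e+00]), 'qvel': array([ 0.00210399, -0.00162236,  0.00336625,  0.00080327,  0.00017142,
       -0.00123794]), 'tau': array([ 2.00902781e-03, -4.81064343e+01,  2.98815733e+01,  1.38564166e-02,
       -1.58839493e-04,  2.35893800e-06]), 'tcp_pos': array([ 0.14543207, -0.55595994,  0.24162301]), 'orientation': array([-4.83708022e-04,  7.91509114e-01, -6.11156996e-01, -4.63614664e-04]), 'wrist_force': array([-1.03095625, -0.06619294,  0.09528588]), 'ft_torque': array([ 0.04278516, -0.01587303,  0.00912657]), 'finger_gap': 0.08541930679284357}
```

View pics/scene0.png

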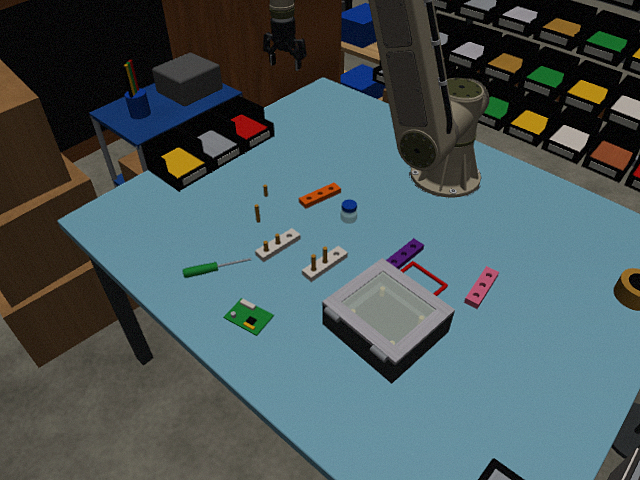

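View pics/side0.png

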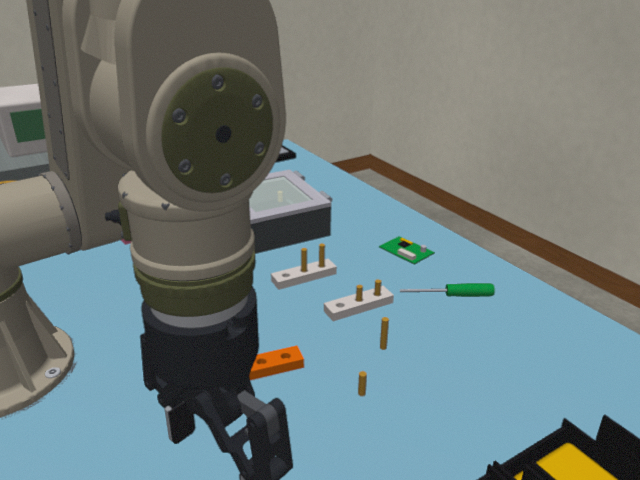

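The scene view shows the loose spacers at (265,190) short and (257,213) long. The short row is at (278,244) with its gap near (293,236), and the long row is at (325,263) with its gap near (338,254). The red bar is at about (432,278). The side view shows the same spacers at (362,384) and (384,333), with gaps at (340,305) and (286,275).

```bash
python3 - <<'E'
from h import *
for n in("scene","side"):
    im=cv2.imread(f"pics/{n}0.png");hsv=cv2.cvtColor(im,cv2.COLOR_BGR2HSV);cm=cam(n)
    m=cv2.inRange(hsv,(10,110,30),(28,255,230))
    nn,l,s,c=cv2.connectedComponentsWithStats(m)
    for i in range(1,nn):
        x,y,w,h,a=s[i]
        if a<25 or w>14 or h>45: continue
        ys,xs=np.where(l==i);t=(xs[ys<=y+2].mean(),y+.5);b=(xs[ys>=y+h-3].mean(),y+h-1.5)
        print(n,s[i],"base z0",onz(cm,b,0)[:2].round(3),"z18",onz(cm,b,.018)[:2].round(3),"top z40/46/60/66",*[onz(cm,t,z)[:2].round(3) for z in(.04,.046,.06,.066)])
    m=cv2.inRange(hsv,(0,0,140),(179,60,255))if n=="side" else cv2.inRange(hsv,(0,0,130),(179,60,255))
    nn,l,s,c=cv2.connectedComponentsWithStats(m)
    for i in range(1,nn):
        x,y,w,h,a=s[i]
        if 250<a<4000 and 200<x<400 and 200<y<330:
            k=cv2.findContours((l==i).astype(np.uint8),0,2)[0][0]
            r=cv2.minAreaRect(k);print(n,"rack",s[i],[onz(cm,p,.018)[:2].round(3).tolist() for p in cv2.boxPoints(r)])
cm=cam("scene")
for nm,p in dict(sg=(293,236),lg=(338,254)).items():print(nm,onz(cm,p,.018).round(3))
cm=cam("side")
for nm,p in dict(sg=(340,305),lg=(286,275)).items():print(nm,onz(cm,p,.018).round(3))
im=cv2.imread("pics/scene0.png");hsv=cv2.cvtColor(im,cv2.COLOR_BGR2HSV)
m=cv2.inRange(hsv,(0,150,80),(6,255,255))|cv2.inRange(hsv,(174,150,80),(179,255,255));m[:240]=0;m[310:]=0;m[:,:380]=0;m[:,460:]=0
k=max(cv2.findContours(m,0,2)[0],key=cv2.contourArea);cm=cam("scene")
k=k[:,0];P=np.array([onz(cm,p.astype(float),.08)[:2] for p in k]);print("red ext",[ (k[i].tolist(),P[i].round(3).tolist()) for i in (P[:,0].argmin(),P[:,0].argmax(),P[:,1].argmin(),P[:,1].argmax())])
E
python3 -c "
import cv2
a=cv2.imread('pics/scene0.png')
b=cv2.resize(a[170:380,230:510],None,fx=2.8,fy=2.8,interpolation=cv2.INTER_CUBIC);cv2.imwrite('pics/c1.png',b)"
```

```text
scene [632  48   8  11  51] base z0 [-1.444  0.191] z18 [-1.395  0.199] top z40/46/60/66 [-1.455  0.184] [-1.438  0.186] [-1.399  0.192] [-1.382  0.195]
scene [123  64  12  31  87] base z0 [ 0.354 -1.249] z18 [ 0.37  -1.215] top z40/46/60/66 [ 0.265 -1.439] [ 0.271 -1.427] [ 0.285 -1.396] [ 0.291 -1.384]
scene [379  89  10  14  58] base z0 [-0.252 -0.423] z18 [-0.225 -0.405] top z40/46/60/66 [-0.265 -0.44 ] [-0.256 -0.433] [-0.234 -0.418] [-0.224 -0.411]
scene [598 108   8  10  26] base z0 [-0.735  0.25 ] z18 [-0.7    0.256] top z40/46/60/66 [-0.729  0.255] [-0.716  0.257] [-0.687  0.262] [-0.675  0.264]
scene [263 185   4  11  31] base z0 [ 0.447 -0.354] z18 [ 0.462 -0.336] top z40/46/60/66 [ 0.451 -0.348] [ 0.456 -0.342] [ 0.468 -0.328] [ 0.473 -0.322]
scene [255 204   5  18  51] base z0 [ 0.544 -0.283] z18 [ 0.556 -0.267] top z40/46/60/66 [ 0.528 -0.303] [ 0.533 -0.297] [ 0.543 -0.284] [ 0.548 -0.278]
scene [276 234   4  10  33] base z0 [ 0.57  -0.176] z18 [ 0.582 -0.162] top z40/46/60/66 [ 0.576 -0.168] [ 0.58  -0.163] [ 0.59  -0.152] [ 0.594 -0.147]
scene [264 241   4  10  36] b
[... 2007 characters left out ...]
 0.451 -0.352] z18 [ 0.439 -0.367] top z40/46/60/66 [ 0.451 -0.351] [ 0.447 -0.356] [ 0.437 -0.369] [ 0.433 -0.374]
side [513 470  11  10  73] base z0 [ 0.532 -0.579] z18 [ 0.517 -0.587] top z40/46/60/66 [ 0.512 -0.592] [ 0.508 -0.594] [ 0.496 -0.601] [ 0.491 -0.604]
side rack [271 258  66  24 561] [[0.486, 0.001], [0.628, -0.012], [0.608, -0.051], [0.471, -0.037]]
side rack [323 285  71  28 705] [[0.524, -0.128], [0.664, -0.156], [0.634, -0.205], [0.501, -0.176]]
sg [ 0.535 -0.148  0.018]
lg [ 0.506 -0.012  0.018]
sg [ 0.539 -0.165  0.018]
lg [ 0.506 -0.024  0.018]
red ext [([416, 263], [0.449, 0.189]), ([434, 294], [0.502, 0.276]), ([401, 269], [0.49, 0.173]), ([447, 285], [0.459, 0.283])]
```

View pics/c1.png

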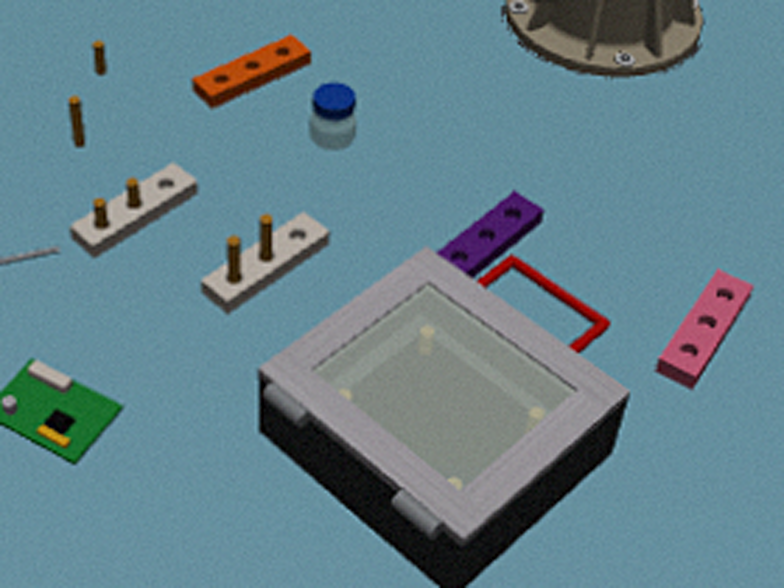

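The crop shows the racks' empty holes at the ends nearest the robot, with the bar clear in front of the fixture. Next I go to a hover above the short spacer with the jaws turned along the racks' y.

```bash
cat >> h.py <<'E'
def plan(tgt,yaw,n,g=1):
    "rows to take the tool (pointing down, jaw x at yaw deg) to tgt in n rows"
    s=env.get_state();p=np.array(s["tcp_pos"]);M=rot(s["orientation"]);y=np.radians(yaw)
    G=np.array([[np.cos(y),np.sin(y),0],[np.sin(y),-np.cos(y),0],[0,0,-1.]])
    w=R.from_matrix(M.T@G).as_rotvec();d=(np.array(tgt)-p)/n
    print("p",p.round(4),"err",(d*n).round(4),"turn",np.degrees(w).round(1),"gap",round(s["finger_gap"],4),"F",np.round(s["wrist_force"],1),"t",s["clock"])
    for i in range(n):
        Mi=M@R.from_rotvec(w*i/n).as_matrix();print([g]+(Mi.T@d).round(4).tolist()+np.degrees(w/n).round(1).tolist())
E
python3 -c "
from h import *
plan([.45,-.35,.2],83.5,15)"
```

```text
p [ 0.1454 -0.556   0.2416] err [ 0.3046  0.206  -0.0416] turn [-1.000e-01  0.000e+00 -1.588e+02] gap 0.0854 F [-1.  -0.1  0.1] t 0.15
[1, -0.0081, -0.0231, 0.0028, -0.0, 0.0, -10.6]
[1, -0.0038, -0.0242, 0.0028, -0.0, 0.0, -10.6]
[1, 0.0008, -0.0245, 0.0028, -0.0, 0.0, -10.6]
[1, 0.0052, -0.0239, 0.0028, -0.0, 0.0, -10.6]
[1, 0.0096, -0.0226, 0.0028, -0.0, 0.0, -10.6]
[1, 0.0135, -0.0204, 0.0028, -0.0, 0.0, -10.6]
[1, 0.0171, -0.0176, 0.0028, -0.0, 0.0, -10.6]
[1, 0.02, -0.0142, 0.0028, -0.0, 0.0, -10.6]
[1, 0.0223, -0.0102, 0.0028, -0.0, 0.0, -10.6]
[1, 0.0238, -0.006, 0.0028, -0.0, 0.0, -10.6]
[1, 0.0245, -0.0015, 0.0028, -0.0, 0.0, -10.6]
[1, 0.0243, 0.003, 0.0028, -0.0, 0.0, -10.6]
[1, 0.0234, 0.0074, 0.0028, -0.0, 0.0, -10.6]
[1, 0.0216, 0.0116, 0.0028, -0.0, 0.0, -10.6]
[1, 0.0191, 0.0154, 0.0028, -0.0, 0.0, -10.6]
```

Call:
carry_out(
  moves=[1, -0.008, -0.023, 0.003, 0, 0, -10.6, 1, -0.004, -0.024, 0.003, 0, 0, -10.6, 1, 0.001, -0.0245, 0.003, 0, 0, -10.6, 1, 0.005, -0.024, 0.003, 0, 0, -10.6, 1, 0.0095, -0.0225, 0.003, 0, 0, -10.6],
)

```text
clock: 0.78
tcp_pos: [0.2469, -0.4848, 0.2243]
orientation: [-0.002, 0.983, -0.186, -0.001]
wrist_force: [0.5, -1.6, 0.1]
finger_gap: 0.0853
```

Call:
carry_out(
  moves=[1, 0.0135, -0.0205, 0.003, 0, 0, -10.6, 1, 0.017, -0.0175, 0.003, 0, 0, -10.6, 1, 0.02, -0.014, 0.003, 0, 0, -10.6, 1, 0.022, -0.01, 0.003, 0, 0, -10.6, 1, 0.024, -0.006, 0.003, 0, 0, -10.6],
)

```text
clock: 1.4
tcp_pos: [0.3493, -0.4105, 0.2074]
orientation: [-0.004, 0.961, 0.278, -0.0]
wrist_force: [0.1, 0.1, -0.2]
finger_gap: 0.0853
```

Call:
carry_out(
  moves=[1, 0.0245, -0.0015, 0.003, 0, 0, -10.6, 1, 0.024, 0.003, 0.003, 0, 0, -10.6, 1, 0.0235, 0.0075, 0.003, 0, 0, -10.6, 1, 0.0215, 0.0115, 0.003, 0, 0, -10.6, 1, 0.019, 0.0155, 0.003, 0, 0, -10.6],
)

```text
clock: 2.02
tcp_pos: [0.4507, -0.3349, 0.1906]
orientation: [-0.005, 0.731, 0.682, 0.002]
wrist_force: [0.3, 0.4, 0.0]
finger_gap: 0.0856
```

```bash
python3 -c "
from h import *
im,cm=snap('wrist','w1.png')
plan([.45,-.35,.1],83.5,5)
print(proj(cm,[[.45,-.35,.04],[.45,-.35,0],[.545,-.284,.06],[.545,-.284,0],[.54,-.161,.018]]).round(0))"
```

```text
p [ 0.4525 -0.3331  0.1901] err [-0.0025 -0.0169 -0.0901] turn [-0.3 -0.6  3. ] gap 0.085 F [2.2 0.4 0.5] t 2.075
[1, -0.0036, -0.0002, 0.018, -0.1, -0.1, 0.6]
[1, -0.0036, -0.0002, 0.018, -0.1, -0.1, 0.6]
[1, -0.0035, -0.0002, 0.018, -0.1, -0.1, 0.6]
[1, -0.0035, -0.0001, 0.018, -0.1, -0.1, 0.6]
[1, -0.0035, -0.0001, 0.018, -0.1, -0.1, 0.6]
[[298. 230.]
 [301. 219.]
 [396. 354.]
 [383. 318.]
 [528. 311.]]
```

View pics/w1.png

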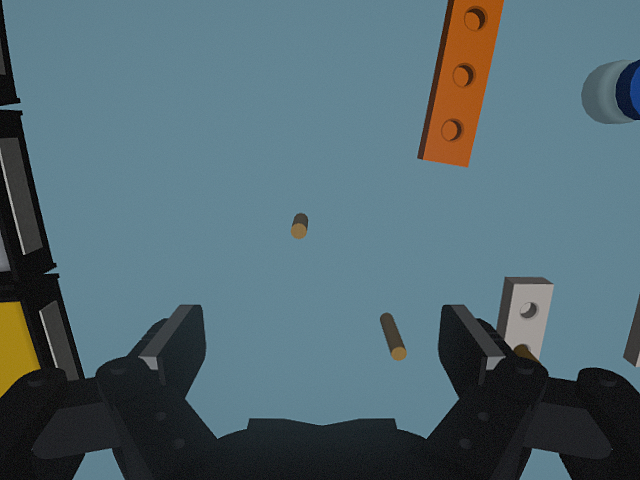

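The wrist view shows the spacer tops at (300,230) and (398,353) and the short gap at (528,309). All are within 2 px of my predictions, so I descend.

Call:
carry_out(
  moves=[1, -0.0035, 0, 0.018, 0, 0, 0.6, 1, -0.0035, 0, 0.018, 0, 0, 0.6, 1, -0.0035, 0, 0.018, 0, 0, 0.6, 1, -0.0035, 0, 0.018, 0, 0, 0.6, 1, -0.0035, 0, 0.018, 0, 0, 0.6],
)

```text
clock: 2.7
tcp_pos: [0.4514, -0.3494, 0.0976]
orientation: [-0.005, 0.747, 0.664, 0.002]
wrist_force: [-0.1, 0.2, -0.4]
finger_gap: 0.0855
```

```bash
python3 -c "
from h import *
im,cm=snap('wrist','w2.png')
hsv=cv2.cvtColor(cv2.imread('pics/w1.png'),cv2.COLOR_BGR2HSV)
s=env.get_state()
hsv=cv2.cvtColor(im,cv2.COLOR_RGB2HSV);m=cv2.inRange(hsv,(12,90,90),(26,255,255))
n,l,st,c=cv2.connectedComponentsWithStats(m)
for i in range(1,n):
  if st[i][4]>60: print(st[i],c[i].round(0),onz(cm,c[i],.04).round(4),onz(cm,c[i],.06).round(4))
plan([.45,-.35,.027],83.5,4)"
```

```text
[  489     0    95   168 10189] [535.  81.] [ 0.3708 -0.2393  0.04  ] [ 0.3721 -0.2502  0.06  ]
[307 260  23  22 392] [318. 271.] [ 0.4503 -0.35    0.04  ] [ 0.4433 -0.3492  0.06  ]
p [ 0.4503 -0.3486  0.095 ] err [-0.0003 -0.0014 -0.068 ] turn [-0.4 -0.7 -0.3] gap 0.0858 F [-0.5 -0.9 -1.6] t 2.75
[1, -0.0006, 0.0001, 0.017, -0.1, -0.2, -0.1]
[1, -0.0005, 0.0001, 0.017, -0.1, -0.2, -0.1]
[1, -0.0004, 0.0, 0.017, -0.1, -0.2, -0.1]
[1, -0.0004, 0.0, 0.017, -0.1, -0.2, -0.1]
```

Call:
carry_out(
  moves=[1, -0.0005, 0, 0.017, 0, -0.2, 0, 1, -0.0005, 0, 0.017, 0, -0.2, 0, 1, -0.0005, 0, 0.017, 0, -0.2, 0, 1, 0, 0, 0.015, 0, 0, 0, 1, 0, 0, 0, 0, 0, 0],
)

```text
clock: 3.38
tcp_pos: [0.4485, -0.3496, 0.027]
orientation: [-0.004, 0.749, 0.663, -0.002]
wrist_force: [0.5, 0.3, -1.0]
finger_gap: 0.0856
```

Call:
carry_out(
  moves=[-1, 0, 0, 0, 0, 0, 0, -1, 0, 0, 0, 0, 0, 0, -1, 0, 0, 0, 0, 0, 0, -1, 0, 0, 0, 0, 0, 0, -1, 0, 0, 0, 0, 0, 0],
  squeeze=40,
)

```text
clock: 4.0
tcp_pos: [0.4497, -0.3508, 0.0294]
orientation: [-0.003, 0.749, 0.662, -0.002]
wrist_force: [-0.2, 0.2, -0.4]
finger_gap: 0.0101
```

```bash
python3 -c "
from h import *
im,cm=snap('wrist','w3.png')
plan([.54,-.161,.1],83.5,5,-1)"
```

```text
p [ 0.4497 -0.3508  0.0293] err [0.0903 0.1898 0.0707] turn [-0.4 -0.  -0.5] gap 0.0105 F [ 0.   0.7 -0.7] t 4.05
[-1, 0.0399, 0.0132, -0.0142, -0.1, -0.0, -0.1]
[-1, 0.0399, 0.0133, -0.0142, -0.1, -0.0, -0.1]
[-1, 0.0398, 0.0134, -0.0142, -0.1, -0.0, -0.1]
[-1, 0.0398, 0.0135, -0.0142, -0.1, -0.0, -0.1]
[-1, 0.0398, 0.0136, -0.0141, -0.1, -0.0, -0.1]
```

View pics/w3.png

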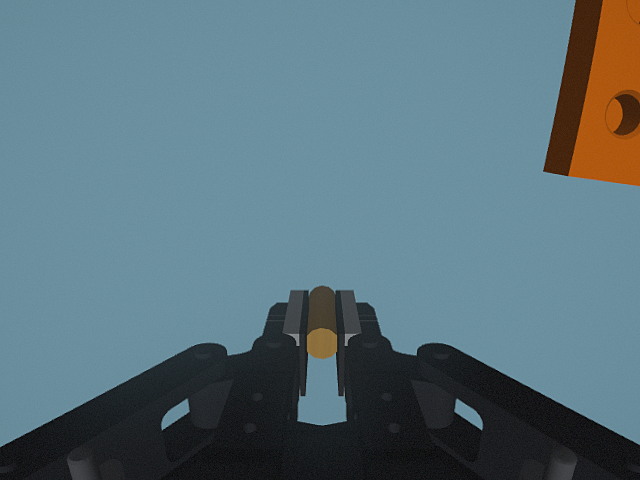

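The spacer is held centred between the pads, top at about (321,343). Now I lift it and carry it to the short gap.

Call:
carry_out(
  moves=[-1, 0, 0, -0.045, 0, 0, 0, -1, 0.02, 0.007, -0.04, 0, 0, 0, -1, 0.06, 0.02, 0, 0, 0, 0, -1, 0.06, 0.02, 0, 0, 0, 0, -1, 0.05, 0.016, 0, 0, 0, 0],
)

```text
clock: 4.68
tcp_pos: [0.5382, -0.1699, 0.1169]
orientation: [-0.002, 0.752, 0.659, -0.001]
wrist_force: [-0.5, -0.6, -0.4]
finger_gap: 0.0102
```

```bash
python3 -c "
from h import *
im,cm=snap('wrist','w4.png')
plan([.54,-.161,.085],83.5,3,-1)
s=env.get_state();T=rot(s['orientation'])
print('held top in world',onz(cm,(321.5,343),s['tcp_pos'][2]+.0107).round(4),s['tcp_pos'].round(4))
"
```

```text
p [ 0.54   -0.1642  0.1168] err [-0.      0.0032 -0.0318] turn [-0.2 -0.3 -0.7] gap 0.0103 F [ 2.2  4.2 -0.9] t 4.725
[-1, 0.001, -0.0001, 0.0106, -0.1, -0.1, -0.2]
[-1, 0.001, -0.0001, 0.0106, -0.1, -0.1, -0.2]
[-1, 0.001, -0.0001, 0.0106, -0.1, -0.1, -0.2]
held top in world [ 0.539  -0.1695  0.1275] [ 0.54   -0.1642  0.1168]
```

View pics/w4.png

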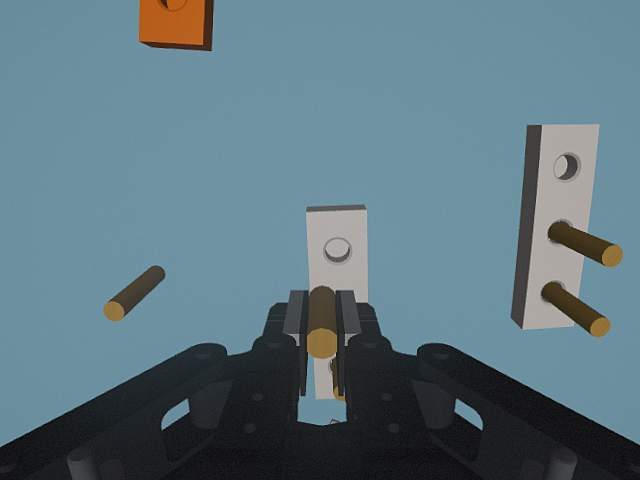

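The wrist view shows the short gap at (338,250) and the long gap at (567,167), with the spacer held upright at (321,320).

```bash
cat >> h.py <<'E'
def hole(im,cm,guess):
    "mouth centre: rim blob of non-bright pixels inside the white rack near the guess"
    u,v=proj(cm,[guess])[0];g=cv2.cvtColor(im,cv2.COLOR_RGB2GRAY).astype(np.uint8)
    w=35;x0,y0=int(u)-w,int(v)-w;c=cv2.GaussianBlur(g[max(y0,0):y0+2*w,x0:x0+2*w],(3,3),0);y0=max(y0,0)
    ref=np.percentile(c,85);m=(c<ref*0.93).astype(np.uint8)
    n,l,st,ce=cv2.connectedComponentsWithStats(m);out=[]
    for i in range(1,n):
        if 80<st[i][4]<1500 and st[i][2]<45 and st[i][3]<45:
            x,y,ww,h,a=st[i];k=cv2.findContours((l==i).astype(np.uint8),0,2)[0][0]
            e=cv2.fitEllipse(cv2.convexHull(k));p=(e[0][0]+x0,e[0][1]+y0);out.append((np.round(p,1),np.round(e[1],1),onz(cm,p,.018).round(4)))
    return (round(u),round(v)),out
E
python3 -c "
from h import *
im,cm=snap('wrist','w5.png')
print(hole(im,cm,[.54,-.161,.018]));print(hole(im,cm,[.507,-.02,.018]))
im=cv2.imread('pics/w4.png')[:,:,::-1]
plan([.54,-.161,.085],83.5,3,-1)
"
```

```text
((325, 249), [(array([326.8, 248.9]), array([28.4, 29.9]), array([ 0.5402, -0.1601,  0.018 ]))])
((555, 166), [(array([557.1, 166. ]), array([27.7, 31.3]), array([ 0.5069, -0.019 ,  0.018 ]))])
p [ 0.5388 -0.167   0.1166] err [ 0.0012  0.006  -0.0316] turn [-0.3 -0.1 -0.7] gap 0.0107 F [-0.9 -0.4 -0.7] t 4.775
[-1, 0.002, 0.0002, 0.0105, -0.1, -0.0, -0.2]
[-1, 0.002, 0.0002, 0.0105, -0.1, -0.0, -0.2]
[-1, 0.002, 0.0002, 0.0105, -0.1, -0.0, -0.2]
```

Call:
carry_out(
  moves=[-1, 0.002, 0, 0.014, 0, 0, -0.2, -1, 0.002, 0, 0.014, 0, 0, -0.2, -1, 0.002, 0, 0.014, 0, 0, -0.2, -1, 0, 0, 0, 0, 0, 0, -1, 0, 0, 0, 0, 0, 0],
)

```text
clock: 5.4
tcp_pos: [0.537, -0.1629, 0.0698]
orientation: [-0.004, 0.748, 0.664, -0.002]
wrist_force: [0.3, 0.6, -0.7]
finger_gap: 0.0103
```

```bash
python3 -c "
from h import *
im,cm=snap('wrist','w6.png')
print(hole(im,cm,[.54,-.1605,.018]))
s=env.get_state();print('held top',onz(cm,(321.5,343),s['tcp_pos'][2]+.0107).round(4))
plan([.5394,-.161,.035],83.5,4,-1)
"
```

```text
((326, 282), [])
held top [ 0.5378 -0.1625  0.0805]
p [ 0.5369 -0.1628  0.0698] err [ 0.0025  0.0018 -0.0348] turn [-0.5 -0.1 -0.3] gap 0.01 F [0.1 0.4 0.1] t 5.45
[-1, 0.0005, 0.0007, 0.0087, -0.1, -0.0, -0.1]
[-1, 0.0005, 0.0006, 0.0087, -0.1, -0.0, -0.1]
[-1, 0.0005, 0.0006, 0.0087, -0.1, -0.0, -0.1]
[-1, 0.0005, 0.0006, 0.0087, -0.1, -0.0, -0.1]
```

```bash
python3 -c "
import cv2
a=cv2.imread('pics/w6.png')[220:400,230:430];cv2.imwrite('pics/c6.png',cv2.resize(a,None,fx=3.3,fy=3.3,interpolation=cv2.INTER_CUBIC))"
```

```text
(no output)
```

View pics/c6.png

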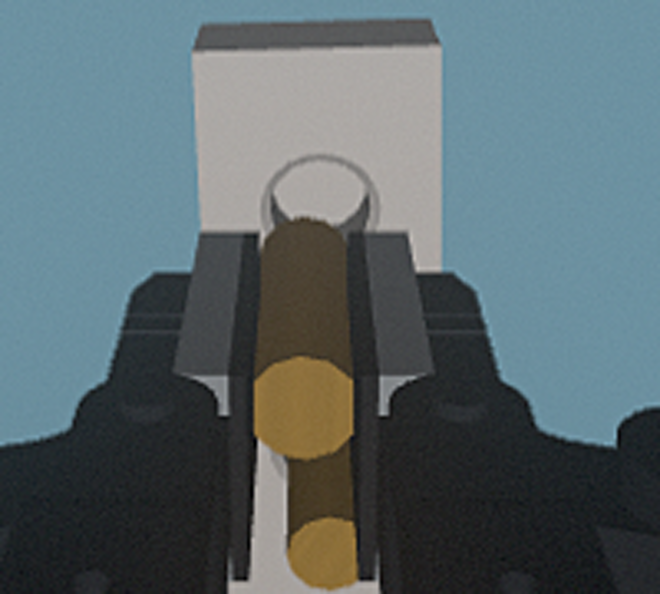

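The crop shows the hole mouth centred at about (327,283), matching its prediction, with the spacer 2–3 mm short of it in both axes. I shift sideways before going down.

Call:
carry_out(
  moves=[-1, 0.0026, 0.0019, 0.004, 0, 0, 0, -1, 0, 0, 0.004, 0, 0, 0, -1, 0, 0, 0.003, 0, 0, 0, -1, 0, 0, 0, 0, 0, 0, -1, 0, 0, 0, 0, 0, 0],
)

```text
clock: 6.08
tcp_pos: [0.54, -0.1608, 0.0591]
orientation: [-0.003, 0.748, 0.664, -0.001]
wrist_force: [0.6, 1.1, -1.4]
finger_gap: 0.0106
```

```bash
python3 -c "
from h import *
im,cm=snap('wrist','w7.png')
s=env.get_state();print('held top',onz(cm,(322,343.3),s['tcp_pos'][2]+.0107).round(4))
plan([.5391,-.1602,.035],83.5,4,-1)
"
```

```text
held top [ 0.5409 -0.1602  0.0698]
p [ 0.54   -0.1608  0.0591] err [-0.0009  0.0006 -0.0241] turn [-0.4 -0.1 -0.3] gap 0.0103 F [-0.2 -0.  -0.9] t 6.125
[-1, 0.0001, -0.0002, 0.006, -0.1, -0.0, -0.1]
[-1, 0.0001, -0.0002, 0.006, -0.1, -0.0, -0.1]
[-1, 0.0001, -0.0002, 0.006, -0.1, -0.0, -0.1]
[-1, 0.0001, -0.0002, 0.006, -0.1, -0.0, -0.1]
```

Call:
carry_out(
  moves=[-1, 0.0005, -0.0007, 0.006, 0, 0, 0, -1, 0, 0, 0.005, 0, 0, 0, -1, 0, 0, 0.005, 0, 0, 0, -1, 0, 0, 0.003, 0, 0, 0, -1, 0, 0, 0, 0, 0, 0],
)

```text
clock: 6.75
tcp_pos: [0.539, -0.16, 0.0385]
orientation: [-0.003, 0.748, 0.664, -0.001]
wrist_force: [-0.2, 0.2, -0.6]
finger_gap: 0.0103
```

Call:
carry_out(
  moves=[-1, 0, 0, 0.002, 0, 0, 0, -1, 0, 0, 0.002, 0, 0, 0, -1, 0, 0, 0, 0, 0, 0, -0.7, 0, 0, 0, 0, 0, 0, -0.7, 0, 0, 0, 0, 0, 0],
)

```text
clock: 7.38
tcp_pos: [0.5398, -0.1604, 0.0354]
orientation: [-0.002, 0.748, 0.664, -0.001]
wrist_force: [0.3, 0.1, -0.9]
finger_gap: 0.0133
```

Call:
carry_out(
  moves=[-0.4, 0, 0, 0, 0, 0, 0, -0.4, 0, 0, 0, 0, 0, 0, -0.2, 0, 0, -0.03, 0, 0, 0, 0, 0, 0, -0.06, 0, 0, 0, 1, -0.02, 0, -0.01, 0, 0, 0],
)

```text
clock: 8.0
tcp_pos: [0.5368, -0.1794, 0.1361]
orientation: [-0.004, 0.747, 0.665, -0.002]
wrist_force: [1.4, -0.7, -0.3]
finger_gap: 0.0594
```

```bash
python3 -c "
from h import *
im,cm=snap('wrist','w8.png')
hsv=cv2.cvtColor(im,cv2.COLOR_RGB2HSV);m=cv2.inRange(hsv,(12,90,90),(26,255,255))
n,l,st,c=cv2.connectedComponentsWithStats(m)
for i in range(1,n):
  if 60<st[i][4]<3000: print(st[i],c[i].round(0),onz(cm,c[i],.046).round(4),onz(cm,c[i],.06).round(4))
plan([.545,-.284,.135],83.5,3)"
```

```text
[ 171    0   64   52 2890] [203.  24.] [ 0.4064 -0.2253  0.046 ] [ 0.4104 -0.2219  0.06  ]
[594 240  19  21 296] [603. 250.] [ 0.5543 -0.0082  0.046 ] [ 0.549  -0.0185  0.06  ]
[345 247  20  20 301] [354. 257.] [ 0.5403 -0.1598  0.046 ] [ 0.5359 -0.1606  0.06  ]
[135 286  20  19 291] [144. 295.] [ 0.5503 -0.2889  0.046 ] [ 0.5452 -0.2815  0.06  ]
[583 307  18  18 254] [592. 316.] [ 0.5978 -0.012   0.046 ] [ 0.5897 -0.0221  0.06  ]
[345 311  19  17 260] [354. 319.] [ 0.58   -0.1638  0.046 ] [ 0.573  -0.1642  0.06  ]
[345 368  18  16 219] [354. 375.] [ 0.6196 -0.1674  0.046 ] [ 0.6101 -0.1677  0.06  ]
p [ 0.5361 -0.1821  0.1352] err [ 0.0089 -0.1019 -0.0002] turn [-0.6 -0.1 -0.3] gap 0.0667 F [ 0.3 -2.9  0.5] t 8.05
[1, -0.0334, 0.007, -0.0, -0.2, -0.0, -0.1]
[1, -0.0334, 0.0069, 0.0, -0.2, -0.0, -0.1]
[1, -0.0334, 0.0069, 0.0, -0.2, -0.0, -0.1]
```

Measured at seated height, the short spacer's top is on the line of its neighbours at exact 40 mm spacing, so it is seated. The long spacer is next.

Call:
carry_out(
  moves=[1, -0.033, 0.007, 0, 0, 0, 0, 1, -0.033, 0.007, 0, 0, 0, 0, 1, -0.033, 0.006, 0, 0, 0, 0, 1, 0, 0, 0, 0, 0, 0, 1, 0, 0, 0, 0, 0, 0],
)

```text
clock: 8.68
tcp_pos: [0.5413, -0.2853, 0.1292]
orientation: [-0.008, 0.749, 0.663, -0.003]
wrist_force: [-0.0, -0.2, -0.9]
finger_gap: 0.0853
```

```bash
python3 -c "
from h import *
im,cm=snap('wrist','w9.png')
hsv=cv2.cvtColor(im,cv2.COLOR_RGB2HSV);m=cv2.inRange(hsv,(12,90,90),(26,255,255))
n,l,st,c=cv2.connectedComponentsWithStats(m)
for i in range(1,n):
  if 60<st[i][4]<3000: print(c[i].round(0),onz(cm,c[i],.046).round(4),onz(cm,c[i],.06).round(4))
plan([.545,-.283,.04],83.5,5)"
```

```text
[382.   8.] [ 0.4151 -0.2388  0.046 ] [ 0.4191 -0.2413  0.06  ]
[537. 232.] [ 0.5403 -0.1603  0.046 ] [ 0.5361 -0.1679  0.06  ]
[327. 273.] [ 0.5499 -0.2822  0.046 ] [ 0.545  -0.2819  0.06  ]
[529. 297.] [ 0.58   -0.1643  0.046 ] [ 0.5732 -0.1716  0.06  ]
[523. 353.] [ 0.6177 -0.1668  0.046 ] [ 0.6084 -0.174   0.06  ]
p [ 0.5414 -0.2852  0.1292] err [ 0.0036  0.0022 -0.0892] turn [-0.9 -0.3 -0.4] gap 0.0856 F [ 0.3 -0.4  0.7] t 8.725
[1, 0.0004, 0.001, 0.0178, -0.2, -0.1, -0.1]
[1, 0.0005, 0.0009, 0.0178, -0.2, -0.1, -0.1]
[1, 0.0005, 0.0008, 0.0178, -0.2, -0.1, -0.1]
[1, 0.0005, 0.0008, 0.0178, -0.2, -0.1, -0.1]
[1, 0.0005, 0.0007, 0.0178, -0.2, -0.1, -0.1]
```

Call:
carry_out(
  moves=[1, 0.001, 0.0008, 0.018, -0.2, 0, 0, 1, 0.001, 0.0008, 0.018, -0.2, 0, 0, 1, 0.001, 0.0008, 0.018, -0.2, 0, 0, 1, 0.0003, 0.0005, 0.018, -0.2, 0, 0, 1, 0, 0, 0.015, 0, 0, 0],
)

```text
clock: 9.35
tcp_pos: [0.5443, -0.2762, 0.0403]
orientation: [-0.002, 0.746, 0.665, 0.002]
wrist_force: [-0.6, -0.2, 0.4]
finger_gap: 0.0856
```

Call:
carry_out(
  moves=[1, 0, 0, 0, 0, 0, 0, -1, 0, 0, 0, 0, 0, 0, -1, 0, 0, 0, 0, 0, 0, -1, 0, 0, 0, 0, 0, 0, -1, 0, 0, 0, 0, 0, 0],
)

```text
clock: 9.98
tcp_pos: [0.5447, -0.2756, 0.0412]
orientation: [-0.002, 0.746, 0.666, 0.002]
wrist_force: [1.4, -0.3, -0.8]
finger_gap: 0.0124
```

Call:
carry_out(
  moves=[-1, 0, 0, 0, 0, 0, 0, -1, 0, 0, 0, 0, 0, 0, -1, 0, 0, 0, 0, 0, 0, -1, 0, 0, 0, 0, 0, 0, -1, 0, 0, 0, 0, 0, 0],
)

```text
clock: 10.6
tcp_pos: [0.5448, -0.2757, 0.0414]
orientation: [-0.002, 0.746, 0.666, 0.002]
wrist_force: [0.4, -0.3, -0.2]
finger_gap: 0.0104
```

```bash
python3 -c "
from h import *
im,cm=snap('wrist','w10.png')
hsv=cv2.cvtColor(im,cv2.COLOR_RGB2HSV);m=cv2.inRange(hsv,(12,90,90),(26,255,255))
n,l,st,c=cv2.connectedComponentsWithStats(m)
for i in range(1,n):
  if 60<st[i][4]<3000: print(st[i],c[i].round(1),onz(cm,c[i],.06).round(4))
plan([.507,-.02,.15],83.5,6,-1)"
```

```text
[620 269  20  30 490] [630.6 284.4] [ 0.5334 -0.1735  0.06  ]
[305 342  34  32 868] [321.5 357.2] [ 0.5461 -0.2754  0.06  ]
[599 365  26  26 505] [611.5 377.9] [ 0.5685 -0.1759  0.06  ]
p [ 0.5447 -0.2757  0.0414] err [-0.0377  0.2557  0.1086] turn [-0.  -0.3 -0. ] gap 0.0108 F [ 0.5 -0.6 -0.4] t 10.65
[-1, 0.0417, -0.0111, -0.0179, -0.0, -0.0, -0.0]
[-1, 0.0417, -0.0111, -0.0179, -0.0, -0.0, -0.0]
[-1, 0.0417, -0.0111, -0.018, -0.0, -0.0, -0.0]
[-1, 0.0417, -0.0111, -0.018, -0.0, -0.0, -0.0]
[-1, 0.0417, -0.0111, -0.018, -0.0, -0.0, -0.0]
[-1, 0.0416, -0.0111, -0.0181, -0.0, -0.0, -0.0]
```

Call:
carry_out(
  moves=[-1, 0, 0, -0.05, 0, 0, 0, -1, 0.015, -0.004, -0.05, 0, 0, 0, -1, 0.06, -0.016, -0.007, 0, 0, 0, -1, 0.06, -0.016, 0, 0, 0, 0, -1, 0.06, -0.016, 0, 0, 0, 0],
)

```text
clock: 11.28
tcp_pos: [0.5166, -0.0765, 0.1524]
orientation: [-0.001, 0.749, 0.663, 0.003]
wrist_force: [0.2, -0.0, -0.5]
finger_gap: 0.011
```

Call:
carry_out(
  moves=[-1, 0.045, -0.012, 0, 0, 0, 0, -1, 0.01, 0, 0, 0, 0, 0, -1, 0, 0, 0, 0, 0, 0, -1, 0, 0, 0, 0, 0, 0, -1, 0, 0, 0, 0, 0, 0],
)

```text
clock: 11.9
tcp_pos: [0.5106, -0.0175, 0.1531]
orientation: [-0.001, 0.748, 0.664, 0.003]
wrist_force: [0.1, 0.9, -0.5]
finger_gap: 0.0103
```

```bash
python3 -c "
from h import *
im,cm=snap('wrist','w11.png')
print(hole(im,cm,[.507,-.0195,.018]))
s=env.get_state();print('held top',onz(cm,(321.5,357.2),s['tcp_pos'][2]+.0186).round(4))
plan([.5056,-.0195,.092],83.5,4,-1)"
```

```text
((316, 229), [(array([317.8, 228.4]), array([25.2, 26.2]), array([ 0.5069, -0.0186,  0.018 ]))])
held top [ 0.5119 -0.0172  0.1716]
p [ 0.5105 -0.0176  0.153 ] err [-0.0049 -0.0019 -0.061 ] turn [ 0.2 -0.3 -0.3] gap 0.0111 F [ 0.1  0.5 -0.3] t 11.95
[-1, -0.0007, -0.0012, 0.0152, 0.0, -0.1, -0.1]
[-1, -0.0007, -0.0012, 0.0153, 0.0, -0.1, -0.1]
[-1, -0.0007, -0.0012, 0.0153, 0.0, -0.1, -0.1]
[-1, -0.0006, -0.0012, 0.0153, 0.0, -0.1, -0.1]
```

Call:
carry_out(
  moves=[-1, -0.0005, -0.0012, 0.018, 0, 0, 0, -1, -0.0005, -0.0012, 0.018, 0, 0, 0, -1, -0.0005, -0.0012, 0.018, 0, 0, 0, -1, 0, -0.001, 0.018, 0, 0, 0, -1, 0, 0, 0, 0, 0, 0],
)

```text
clock: 12.58
tcp_pos: [0.5074, -0.0231, 0.079]
orientation: [-0.0, 0.751, 0.661, 0.003]
wrist_force: [-0.4, 0.6, -0.1]
finger_gap: 0.0103
```

```bash
python3 -c "
from h import *
im,cm=snap('wrist','w12.png')
print(hole(im,cm,[.507,-.0195,.018]))
s=env.get_state();print('held top',onz(cm,(321.5,357.2),s['tcp_pos'][2]+.0186).round(4))
plan([.5055,-.019,.06],83.5,4,-1)
a=im[220:400,230:430];cv2.imwrite('pics/c12.png',cv2.resize(a,None,fx=3.3,fy=3.3,interpolation=cv2.INTER_CUBIC)[:,:,::-1])
"
```

```text
((327, 268), [])
held top [ 0.5081 -0.0228  0.0985]
p [ 0.5081 -0.0233  0.0799] err [-0.0026  0.0043 -0.0199] turn [ 0.3 -0.2 -0.8] gap 0.0105 F [ 0.1 -0.  -0.9] t 12.625
[-1, 0.001, -0.0008, 0.005, 0.1, -0.1, -0.2]
[-1, 0.001, -0.0008, 0.005, 0.1, -0.1, -0.2]
[-1, 0.001, -0.0008, 0.005, 0.1, -0.1, -0.2]
[-1, 0.001, -0.0008, 0.005, 0.1, -0.1, -0.2]
```

View pics/c12.png

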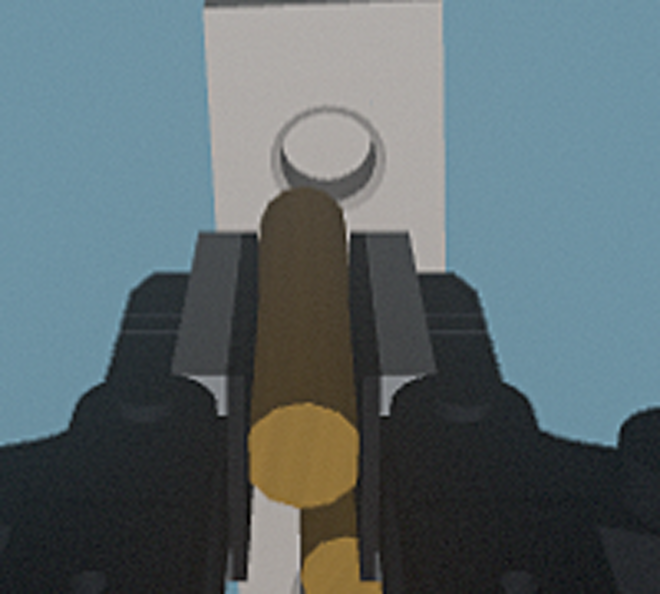

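The crop shows the long hole's mouth centred at about (329,267), with the spacer about 4 mm short of it along tool x.

Call:
carry_out(
  moves=[-1, 0.004, -0.0018, 0.005, 0, 0, -0.4, -1, 0, 0, 0.003, 0, 0, -0.3, -1, 0, 0, 0, 0, 0, 0, -1, 0, 0, 0, 0, 0, 0, -1, 0, 0, 0, 0, 0, 0],
)

```text
clock: 13.25
tcp_pos: [0.5088, -0.0195, 0.0738]
orientation: [0.002, 0.746, 0.666, 0.005]
wrist_force: [-0.8, 0.4, 0.1]
finger_gap: 0.0104
```

```bash
python3 -c "
from h import *
im,cm=snap('wrist','w13.png')
s=env.get_state();print('held top',onz(cm,(321.7,357.2),s['tcp_pos'][2]+.0186).round(4))
plan([.5057,-.0189,.05],83.5,4,-1)
"
```

```text
held top [ 0.51   -0.0191  0.0924]
p [ 0.5089 -0.0195  0.0738] err [-0.0032  0.0006 -0.0238] turn [ 0.6 -0.2 -0. ] gap 0.0108 F [-0.2  0.3 -0.6] t 13.3
[-1, 0.0, -0.0009, 0.0059, 0.1, -0.1, -0.0]
[-1, 0.0, -0.0008, 0.0059, 0.1, -0.1, -0.0]
[-1, 0.0, -0.0008, 0.0059, 0.1, -0.1, -0.0]
[-1, 0.0, -0.0008, 0.0059, 0.1, -0.1, -0.0]
```

Call:
carry_out(
  moves=[-1, 0.0003, -0.003, 0, 0.3, 0, 0, -1, 0, -0.001, 0.003, 0.3, 0, 0, -1, 0, 0, 0.003, 0, 0, 0, -1, 0, 0, 0, 0, 0, 0, -1, 0, 0, 0, 0, 0, 0],
)

```text
clock: 13.92
tcp_pos: [0.5045, -0.0186, 0.0672]
orientation: [-0.002, 0.746, 0.666, 0.001]
wrist_force: [1.6, 0.9, -0.1]
finger_gap: 0.0107
```

```bash
python3 -c "
from h import *
im,cm=snap('wrist','w14.png')
s=env.get_state();print('held top',onz(cm,(321.7,357.2),s['tcp_pos'][2]+.0186).round(4))
plan([.5057,-.0189,.05],83.5,4,-1)
"
```

```text
held top [ 0.5059 -0.0183  0.0858]
p [ 0.5045 -0.0186  0.0672] err [ 0.0012 -0.0003 -0.0172] turn [-0.1 -0.2 -0. ] gap 0.0104 F [-0.3  0.4 -1.4] t 13.975
[-1, -0.0, 0.0003, 0.0043, -0.0, -0.1, -0.0]
[-1, -0.0, 0.0003, 0.0043, -0.0, -0.1, -0.0]
[-1, -0.0, 0.0003, 0.0043, -0.0, -0.1, -0.0]
[-1, -0.0, 0.0003, 0.0043, -0.0, -0.1, -0.0]
```

Correct +0.9 mm in tool y, then go down into the hole.

Call:
carry_out(
  moves=[-1, 0, 0.0009, 0.003, 0, 0, 0, -1, 0, 0, 0.004, 0, 0, 0, -1, 0, 0, 0.004, 0, 0, 0, -1, 0, 0, 0.003, 0, 0, 0, -1, 0, 0, 0, 0, 0, 0],
)

```text
clock: 14.6
tcp_pos: [0.5053, -0.0187, 0.052]
orientation: [-0.002, 0.746, 0.666, 0.001]
wrist_force: [-0.6, 1.0, -1.0]
finger_gap: 0.0104
```

Bottom is at about 10.6 mm, so it is in the hole with no resistance. I take it fully down and release.

Call:
carry_out(
  moves=[-1, 0, 0, 0.003, 0, 0, 0, -1, 0, 0, 0.002, 0, 0, 0, -1, 0, 0, 0, 0, 0, 0, -0.7, 0, 0, 0, 0, 0, 0, -0.7, 0, 0, 0, 0, 0, 0],
)

```text
clock: 15.22
tcp_pos: [0.5059, -0.0187, 0.0474]
orientation: [-0.001, 0.746, 0.666, 0.001]
wrist_force: [0.0, -0.8, 0.0]
finger_gap: 0.0127
```

Call:
carry_out(
  moves=[-0.4, 0, 0, 0, 0, 0, 0, -0.4, 0, 0, 0, 0, 0, 0, -0.2, 0, 0, -0.03, 0, 0, 0, 0, 0, 0, -0.06, 0, 0, 0, 0, 0, 0, -0.04, 0, 0, 0],
)

```text
clock: 15.85
tcp_pos: [0.5031, -0.0187, 0.1768]
orientation: [-0.005, 0.746, 0.666, -0.001]
wrist_force: [0.8, 0.1, 0.6]
finger_gap: 0.0421
```

```bash
python3 -c "
from h import *
im,cm=snap('wrist','w15.png')
hsv=cv2.cvtColor(im,cv2.COLOR_RGB2HSV);m=cv2.inRange(hsv,(12,90,90),(26,255,255))
n,l,st,c=cv2.connectedComponentsWithStats(m)
for i in range(1,n):
  if 60<st[i][4]<3000: print(st[i],c[i].round(0),onz(cm,c[i],.046).round(4),onz(cm,c[i],.066).round(4))
plan([.452,.237,.2],-6,10)"
```

```text
[313 242  18  18 254] [321. 250.] [ 0.5125 -0.0189  0.046 ] [ 0.5066 -0.0183  0.066 ]
[127 301  16  15 178] [135. 308.] [ 0.5404 -0.1591  0.046 ] [ 0.5325 -0.1479  0.066 ]
[314 301  18  16 225] [323. 308.] [ 0.5557 -0.0229  0.046 ] [ 0.5466 -0.022   0.066 ]
[316 354  17  15 194] [324. 361.] [ 0.5986 -0.0267  0.046 ] [ 0.5863 -0.0255  0.066 ]
p [ 0.5054 -0.0192  0.1815] err [-0.0534  0.2562  0.0185] turn [-0.3 -0.1 89.5] gap 0.0427 F [ 1.5 -0.3  3.2] t 15.9
[1, 0.0248, -0.0082, -0.0017, -0.0, -0.0, 8.9]
[1, 0.0233, -0.012, -0.0017, -0.0, -0.0, 8.9]
[1, 0.0211, -0.0155, -0.0017, -0.0, -0.0, 8.9]
[1, 0.0185, -0.0186, -0.0018, -0.0, -0.0, 8.9]
[1, 0.0153, -0.0212, -0.0018, -0.0, -0.0, 8.9]
[1, 0.0119, -0.0233, -0.0018, -0.0, -0.0, 8.9]
[1, 0.0081, -0.0249, -0.0018, -0.0, -0.0, 8.9]
[1, 0.0041, -0.0258, -0.0018, -0.0, -0.0, 8.9]
[1, 0.0001, -0.0262, -0.0018, -0.0, -0.0, 8.9]
[1, -0.004, -0.0259, -0.0018, -0.0, -0.0, 8.9]
```

The long spacer's top fits the 66 mm height and the row at 40 mm spacing, so both are seated. Next is the cover bar.

Call:
carry_out(
  moves=[1, 0.025, -0.008, -0.0017, 0, 0, 8.9, 1, 0.0235, -0.012, -0.0017, 0, 0, 8.9, 1, 0.021, -0.0155, -0.0017, 0, 0, 8.9, 1, 0.0185, -0.0185, -0.0017, 0, 0, 8.9, 1, 0.0155, -0.021, -0.0017, 0, 0, 8.9],
)

```text
clock: 16.52
tcp_pos: [0.4817, 0.111, 0.1924]
orientation: [-0.001, 0.948, 0.32, 0.002]
wrist_force: [-0.2, 0.2, -0.7]
finger_gap: 0.0855
```

Call:
carry_out(
  moves=[1, 0.012, -0.0235, -0.0017, 0, 0, 8.9, 1, 0.008, -0.025, -0.0017, 0, 0, 8.9, 1, 0.004, -0.026, -0.0017, 0, 0, 8.9, 1, 0, -0.026, -0.0017, 0, 0, 8.9, 1, -0.003, -0.018, -0.0017, 0, 0, 8.9],
)

```text
clock: 17.15
tcp_pos: [0.4586, 0.2367, 0.2002]
orientation: [-0.002, 0.997, -0.076, 0.001]
wrist_force: [0.1, 0.3, 0.1]
finger_gap: 0.0856
```

Call:
carry_out(
  moves=[-0.3, 0, 0, 0, 0, 0, 0, -0.3, 0, 0, 0, 0, 0, 0, -0.3, 0, 0, 0, 0, 0, 0, -0.3, 0, 0, 0, 0, 0, 0, -0.3, 0, 0, 0, 0, 0, 0],
)

```text
clock: 17.77
tcp_pos: [0.4586, 0.2355, 0.1995]
orientation: [-0.001, 0.997, -0.073, 0.001]
wrist_force: [1.2, -0.4, -0.3]
finger_gap: 0.0303
```

```bash
python3 -c "
from h import *
im,cm=snap('wrist','w16.png')
plan([.452,.237,.2],-6,5)
hsv=cv2.cvtColor(im,cv2.COLOR_RGB2HSV);m=cv2.inRange(hsv,(0,140,60),(6,255,255))|cv2.inRange(hsv,(174,140,60),(179,255,255))
k=max(cv2.findContours(m,0,2)[0],key=cv2.contourArea);print(cv2.contourArea(k))
P=np.array([onz(cm,p.astype(float),.08)[:2] for p in k[:,0]]).astype(np.float32)
print(cv2.boxPoints(cv2.minAreaRect(P)).round(4))
"
```

```text
p [0.4586 0.2356 0.1995] err [-0.0066  0.0014  0.0005] turn [-0.1 -0.1 -2.4] gap 0.0299 F [-0.2  0.2  0.3] t 17.825
[1, -0.0013, -0.0001, -0.0001, -0.0, -0.0, -0.5]
[1, -0.0013, -0.0001, -0.0001, -0.0, -0.0, -0.5]
[1, -0.0013, -0.0001, -0.0001, -0.0, -0.0, -0.5]
[1, -0.0013, -0.0001, -0.0001, -0.0, -0.0, -0.5]
[1, -0.0013, -0.0001, -0.0001, -0.0, -0.0, -0.5]
3317.5
[[0.448  0.1761]
 [0.4974 0.1716]
 [0.5074 0.2808]
 [0.458  0.2853]]
```

View pics/w16.png

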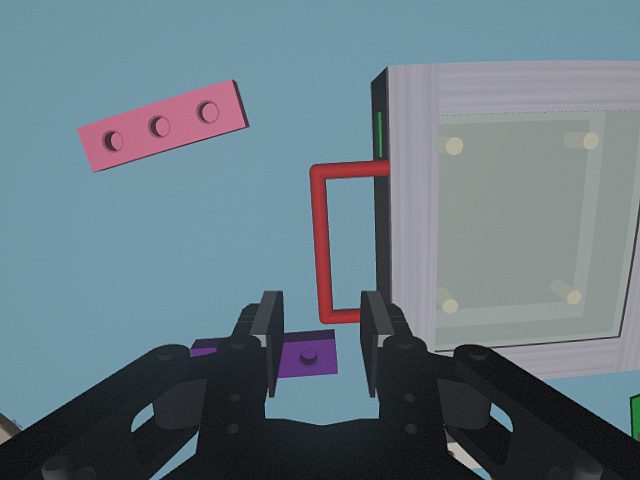

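The wrist view shows the bar from (318,172) to (326,318), with the open slot to its right. Its centre comes out at (0.458, 0.230) with the fixture yaw at -5.2°. I descend with a 30 mm opening.

```bash
python3 -c "
from h import *
plan([.458,.2302,.072],-5.2,6,-.3)"
```

```text
p [0.4586 0.2356 0.1995] err [-0.0006 -0.0054 -0.1275] turn [-0.1 -0.1 -3.2] gap 0.0299 F [-0.2  0.2  0.3] t 17.825
[-0.3, 0.0, 0.001, 0.0212, -0.0, -0.0, -0.5]
[-0.3, -0.0, 0.0009, 0.0212, -0.0, -0.0, -0.5]
[-0.3, -0.0, 0.0009, 0.0212, -0.0, -0.0, -0.5]
[-0.3, -0.0, 0.0009, 0.0212, -0.0, -0.0, -0.5]
[-0.3, -0.0, 0.0009, 0.0212, -0.0, -0.0, -0.5]
[-0.3, -0.0, 0.0009, 0.0212, -0.0, -0.0, -0.5]
```

Call:
carry_out(
  moves=[-0.3, 0, 0.001, 0.02, 0, 0, -0.6, -0.3, 0, 0.001, 0.02, 0, 0, -0.6, -0.3, 0, 0.001, 0.02, 0, 0, -0.6, -0.3, 0, 0.001, 0.012, 0, 0, -0.6, -0.3, 0, 0, 0, 0, 0, -0.6],
)

```text
clock: 18.45
tcp_pos: [0.4594, 0.2312, 0.1264]
orientation: [-0.002, 0.999, -0.046, 0.002]
wrist_force: [0.5, 0.6, -0.1]
finger_gap: 0.0299
```

```bash
python3 -c "
from h import *
im,cm=snap('wrist','w17.png')
hsv=cv2.cvtColor(im,cv2.COLOR_RGB2HSV);m=cv2.inRange(hsv,(0,140,60),(6,255,255))|cv2.inRange(hsv,(174,140,60),(179,255,255))
k=max(cv2.findContours(m,0,2)[0],key=cv2.contourArea);print(cv2.contourArea(k))
P=np.array([onz(cm,p.astype(float),.08)[:2] for p in k[:,0]]).astype(np.float32)
print(cv2.boxPoints(cv2.minAreaRect(P)).round(4))
plan([.458,.2302,.072],-5.2,3,-.3)
a=im[100:480,120:520];cv2.imwrite('pics/c17.png',cv2.resize(a,None,fx=1.5,fy=1.5)[:,:,::-1])
"
```

```text
6476.5
[[0.4474 0.1759]
 [0.4972 0.1709]
 [0.5082 0.2807]
 [0.4584 0.2856]]
p [0.4598 0.2314 0.127 ] err [-0.0018 -0.0012 -0.055 ] turn [-0.2 -0.3 -0.1] gap 0.0301 F [ 0.6 -0.9  0. ] t 18.5
[-0.3, -0.0007, 0.0005, 0.0183, -0.1, -0.1, -0.0]
[-0.3, -0.0006, 0.0005, 0.0183, -0.1, -0.1, -0.0]
[-0.3, -0.0006, 0.0005, 0.0183, -0.1, -0.1, -0.0]
```

View pics/c17.png

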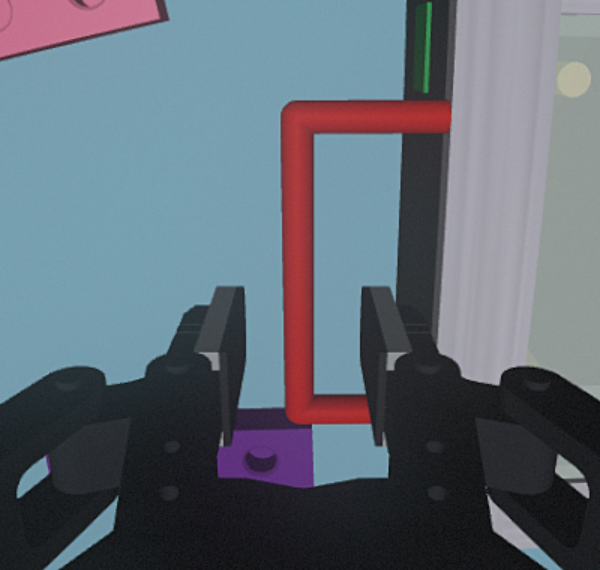

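The crop shows the bar between the pads and the right finger over the slot. I descend and grip.

Call:
carry_out(
  moves=[-0.3, -0.0007, 0.0005, 0.018, 0, 0, 0, -0.3, -0.0007, 0.0005, 0.018, 0, 0, 0, -0.3, -0.0006, 0.0005, 0.017, 0, 0, 0, -0.3, 0, 0, 0, 0, 0, 0, -0.3, 0, 0, 0, 0, 0, 0],
)

```text
clock: 19.12
tcp_pos: [0.4624, 0.2318, 0.0781]
orientation: [-0.003, 0.999, -0.046, 0.007]
wrist_force: [0.4, -0.6, -0.1]
finger_gap: 0.0298
```

Call:
carry_out(
  moves=[-1, 0, 0, 0, 0, 0, 0, -1, 0, 0, 0, 0, 0, 0, -1, 0, 0, 0, 0, 0, 0, -1, 0, 0, 0, 0, 0, 0, -1, 0, 0, 0, 0, 0, 0],
  squeeze=50,
)

```text
clock: 19.75
tcp_pos: [0.4582, 0.2323, 0.0793]
orientation: [-0.004, 0.999, -0.045, 0.004]
wrist_force: [-2.3, 0.7, -0.3]
finger_gap: 0.0079
```

```bash
python3 -c "
from h import *
plan([.458,.2302,.072],-5.2,1,-1)
s=env.get_state();print(s['joint_pos'].round(2))
"
```

```text
p [0.4582 0.2323 0.0793] err [-0.0002 -0.0021 -0.0073] turn [-0.5 -0.4  0.1] gap 0.0079 F [-2.3  0.7 -0.3] t 19.75
[-1, -0.0001, 0.0021, 0.0072, -0.5, -0.4, 0.1]
[ 0.31  0.3  -0.4   0.87  0.01  1.97]
```

Call:
carry_out(
  moves=[-0.4, 0, 0, 0, 0, 0, 0, -0.4, 0, 0.002, 0, -0.4, 0, 0, -0.4, 0, 0, 0.006, 0, 0, 0, -0.4, 0, 0, 0, 0, 0, 0, -0.4, 0, 0, 0, 0, 0, 0],
)

```text
clock: 20.38
tcp_pos: [0.4607, 0.2304, 0.0738]
orientation: [-0.001, 0.999, -0.045, 0.006]
wrist_force: [-0.5, 0.2, 0.8]
finger_gap: 0.0254
```

Call:
carry_out(
  moves=[-1, 0, 0, 0, 0, 0, 0, -1, 0, 0, 0, 0, 0, 0, -1, 0, 0, 0, 0, 0, 0, -1, 0, 0, 0, 0, 0, 0, -1, 0, 0, 0, 0, 0, 0],
  squeeze=70,
)

```text
clock: 21.0
tcp_pos: [0.4581, 0.2306, 0.0734]
orientation: [-0.001, 0.999, -0.045, 0.003]
wrist_force: [-1.2, 0.3, 0.6]
finger_gap: 0.0077
```

```bash
cat >> h.py <<'E'
def arc(p0,dth,n):
    "rows along the cover's arc, tool x along fixture x, from the present angle; p0 = TCP with the bar shut"
    s=env.get_state();p=np.array(s["tcp_pos"]);e=np.array([np.cos(np.radians(-5.2)),np.sin(np.radians(-5.2)),0]);r=.245
    H=np.array(p0)+r*e;d=p-H;th=np.degrees(np.arctan2(d[2],-d@e));print("p",p.round(4),"theta",th.round(2),"radius",np.hypot(d[2],d@e).round(4),"lat",(d@[-e[1],e[0],0]).round(4),"F",s["wrist_force"].round(1),"gap",s["finger_gap"],"t",s["clock"])
    M=rot(s["orientation"]);q=p
    y=np.radians(-5.2);G=np.array([[np.cos(y),np.sin(y),0],[np.sin(y),-np.cos(y),0],[0,0,-1.]]);print("turn",np.degrees(R.from_matrix(M.T@G).as_rotvec()).round(2))
    for i in range(1,n+1):
        a=np.radians(th+dth*i);t=H+r*(-np.cos(a)*e+[0,0,np.sin(a)]);print((M.T@(t-q)).round(4));q=t
E
python3 -c "
from h import *
s=env.get_state();print(s['tcp_pos'])
arc(s['tcp_pos'],5,12)"
```

```text
[0.45811976 0.23057011 0.07341698]
p [0.4581 0.2306 0.0734] theta 0.0 radius 0.245 lat 0.0 F [-1.2  0.3  0.6] gap 0.007666994304950537 t 21.0
turn [-0.13 -0.37  0.07]
[ 0.0011 -0.     -0.0213]
[ 0.0029 -0.     -0.0212]
[ 0.0048 -0.     -0.0208]
[ 0.0066 -0.     -0.0203]
[ 0.0083 -0.     -0.0197]
[ 0.01   -0.     -0.0189]
[ 0.0116 -0.     -0.018 ]
[ 0.0131 -0.     -0.0169]
[ 0.0145 -0.     -0.0157]
[ 0.0159 -0.     -0.0143]
[ 0.017  -0.     -0.0129]
[ 0.0181 -0.     -0.0114]
```

Call:
carry_out(
  moves=[-1, 0.001, 0, -0.02, 0, 0, 0, -1, 0.003, 0, -0.021, 0, 0, 0, -1, 0.005, 0, -0.021, 0, 0, 0, -1, 0.0065, 0, -0.02, 0, 0, 0, -1, 0, 0, 0, 0, 0, 0],
)

```text
clock: 21.62
tcp_pos: [0.4705, 0.2295, 0.1537]
orientation: [-0.001, 0.999, -0.044, -0.001]
wrist_force: [-0.1, -0.6, -3.6]
finger_gap: 0.007
```

```bash
python3 -c "
from h import *
arc([.4581,.2306,.0734],5,5)"
```

```text
p [0.4705 0.2295 0.1537] theta 19.04 radius 0.246 lat 0.0 F [-0.1 -0.6 -3.6] gap 0.006981417668506985 t 21.625
turn [-0.16  0.11  0.11]
[ 0.0088 -0.     -0.0196]
[ 0.0095 -0.     -0.0191]
[ 0.0111 -0.     -0.0182]
[ 0.0127 -0.     -0.0172]
[ 0.0141 -0.     -0.016 ]
```

Call:
carry_out(
  moves=[-1, 0.0085, 0, -0.0196, 0, 0, 0, -1, 0.0095, 0, -0.019, 0, 0, 0, -1, 0.011, 0, -0.018, 0, 0, 0, -1, 0.0125, 0, -0.017, 0, 0, 0, -1, 0, 0, 0, 0, 0, 0],
)

```text
clock: 22.25
tcp_pos: [0.5034, 0.2266, 0.22]
orientation: [-0.002, 0.999, -0.043, -0.012]
wrist_force: [-1.2, -0.2, -2.9]
finger_gap: 0.0074
```

```bash
python3 -c "
from h import *
arc([.4581,.2306,.0734],5,5)"
```

```text
p [0.5034 0.2266 0.22  ] theta 36.3 radius 0.2475 lat 0.0001 F [-1.2 -0.2 -2.9] gap 0.007389234032349192 t 22.25
turn [-0.12  1.42  0.26]
[ 0.0151  0.0002 -0.0155]
[ 0.0144  0.     -0.0158]
[ 0.0157  0.     -0.0145]
[ 0.0169  0.0001 -0.013 ]
[ 0.018   0.0001 -0.0115]
```

Call:
carry_out(
  moves=[-1, 0.0145, 0, -0.0155, 0, 0.4, 0, -1, 0.0145, 0, -0.0155, 0, 0.4, 0, -1, 0.0155, 0, -0.0143, 0, 0.4, 0, -1, 0.0165, 0, -0.0125, 0, 0.3, 0, -1, 0, 0, 0, 0, 0, 0],
)

```text
clock: 22.88
tcp_pos: [0.5513, 0.2225, 0.2714]
orientation: [-0.001, 0.999, -0.041, -0.015]
wrist_force: [-2.4, 0.4, -2.1]
finger_gap: 0.007
```

```bash
python3 -c "
from h import *
arc([.4581,.2306,.0734],4,3)"
```

```text
p [0.5513 0.2225 0.2714] theta 52.58 radius 0.2493 lat 0.0003 F [-2.4  0.4 -2.1] gap 0.006989092964219809 t 22.875
turn [0.01 1.74 0.48]
[ 0.0163  0.0005 -0.007 ]
[ 0.0143  0.0001 -0.0094]
[ 0.0149  0.0001 -0.0083]
```

Call:
carry_out(
  moves=[-1, 0.015, 0, -0.008, 0, 0.8, 0, -1, 0.0145, 0, -0.008, 0, 0.8, 0, -1, 0, 0, 0, 0, 0, 0, -1, 0, 0, 0, 0, 0, 0, -1, 0, 0, 0, 0, 0, 0],
)

```text
clock: 23.5
tcp_pos: [0.5711, 0.2208, 0.286]
orientation: [0.0, 0.999, -0.04, -0.01]
wrist_force: [-4.4, 0.9, 3.4]
finger_gap: 0.0072
```

```bash
python3 -c "
from h import *
arc([.4581,.2306,.0734],4,1)
im,cs=snap('scene','s2.png');im2,cw=snap('wrist','w20.png')
a=im[150:420,250:530]
b=cv2.resize(a,None,fx=2,fy=2,interpolation=cv2.INTER_CUBIC)
cv2.imwrite('pics/c20.png',b[:,:,::-1])
# bar expected at angles
e=np.array([np.cos(np.radians(-5.2)),np.sin(np.radians(-5.2)),0]);l=np.array([-e[1],e[0],0]);H=np.array([.458,.2303,.08])+.245*e
for th in(50,55,60,65,70):
  t=np.radians(th);u=-np.cos(t)*e+np.array([0,0,np.sin(t)])
  print(th,'bar ends',((proj(cs,[H+.245*u+.05*l,H+.245*u-.05*l,H+.2*u+.11*l,H+.2*u-.11*l])-[250,150])*2).round(0).tolist())
"
```

```text
p [0.5711 0.2208 0.286 ] theta 58.26 radius 0.25 lat 0.0004 F [-4.4  0.9  3.4] gap 0.0072240978070428705 t 23.5
turn [0.07 1.11 0.61]
[ 0.0174  0.0006 -0.0046]
50 bar ends [[367.0, 192.0], [291.0, 143.0], [391.0, 263.0], [229.0, 152.0]]
55 bar ends [[358.0, 191.0], [281.0, 141.0], [384.0, 263.0], [220.0, 150.0]]
60 bar ends [[348.0, 192.0], [270.0, 141.0], [376.0, 265.0], [211.0, 150.0]]
65 bar ends [[336.0, 194.0], [258.0, 142.0], [367.0, 268.0], [201.0, 151.0]]
70 bar ends [[324.0, 198.0], [245.0, 145.0], [357.0, 272.0], [190.0, 154.0]]
```

View pics/c20.png

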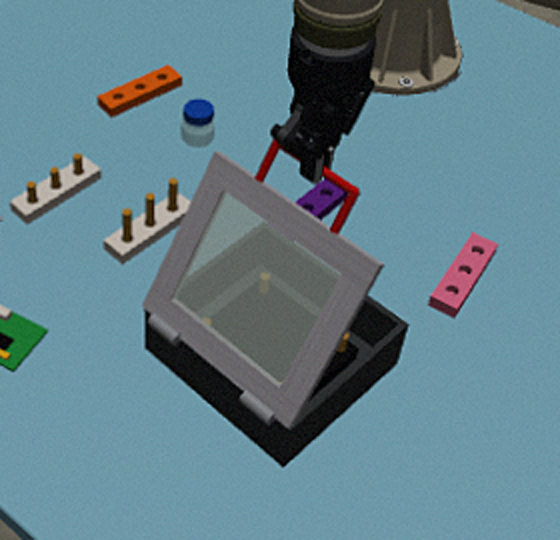

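The crop shows the bar's corners at (357,190) and (279,141) and the cover's at (382,264) and (217,152). That matches about 56–57° open, against 58° from the arm's pose. Both spacers stand level with their neighbours in their rows. I raise about 3° more.

Call:
carry_out(
  moves=[-1, 0.0055, 0, -0.004, 0, 0, 0, -1, 0.0055, 0, -0.004, 0, 0, 0, -1, 0, 0, 0, 0, 0, 0, -1, 0, 0, 0, 0, 0, 0, -1, 0, 0, 0, 0, 0, 0],
)

```text
clock: 24.22
tcp_pos: [0.58, 0.22, 0.2915]
orientation: [0.001, 0.999, -0.04, -0.013]
wrist_force: [-5.0, -0.2, 2.2]
finger_gap: 0.0073
```

```bash
python3 -c "
from h import *
arc([.4581,.2306,.0734],4,1)
im,cs=snap('scene','s3.png');im0=cv2.imread('pics/scene0.png')[:,:,::-1]
e=np.array([np.cos(np.radians(-5.2)),np.sin(np.radians(-5.2)),0]);l=np.array([-e[1],e[0],0]);H=np.array([.458,.2303,.08])+.245*e
def red(im):
  hsv=cv2.cvtColor(np.ascontiguousarray(im),cv2.COLOR_RGB2HSV);m=cv2.inRange(hsv,(0,140,60),(6,255,255))|cv2.inRange(hsv,(174,140,60),(179,255,255))
  m[:200]=0;m[310:]=0;m[:,:370]=0;m[:,470:]=0;return np.argwhere(m)[:,::-1]
def pred(th):
  t=np.radians(th);u=-np.cos(t)*e+np.array([0,0,np.sin(t)]);n=np.array([0,0,1])*np.cos(t)+e*np.sin(t)
  return proj(cs,[H+.25*u+.05*l,H+.245*u+.055*l,H+.25*u-.05*l])
for nm,i in(('open0',cv2.imread('pics/s2.png')[:,:,::-1]),('now',im),('shut',im0)):
  r=red(i);print(nm,'rightmost',r[r[:,0].argmax()],'topmost',r[r[:,1].argmin()],len(r))
for th in(0,54,56,58,60,62):print(th,pred(th).round(1).tolist())
s=env.get_state();print(s['clock'],s['qvel'].round(3))
a=im[150:420,250:530];cv2.imwrite('pics/c21.png',cv2.resize(a,None,fx=2,fy=2,interpolation=cv2.INTER_CUBIC)[:,:,::-1])
"
```

```text
p [0.58   0.22   0.2915] theta 60.66 radius 0.2502 lat 0.0005 F [-5.  -0.2  2.2] gap 0.007263532857349304 t 24.225
turn [0.14 1.51 0.62]
[ 0.0176  0.0007 -0.0038]
open0 rightmost [468 302] topmost [387 220] 267
now rightmost [468 300] topmost [384 220] 270
shut rightmost [468 303] topmost [412 261] 242
0 [[446.3, 284.0], [446.7, 286.3], [413.6, 261.3]]
54 [[431.0, 243.4], [431.8, 246.9], [392.9, 218.5]]
56 [[429.1, 243.3], [429.9, 246.9], [390.7, 218.3]]
58 [[427.0, 243.4], [427.9, 246.9], [388.5, 218.2]]
60 [[424.9, 243.6], [425.8, 247.2], [386.2, 218.2]]
62 [[422.7, 243.9], [423.6, 247.5], [383.8, 218.4]]
24.275 [ 0.001  0.     0.     0.    -0.001 -0.001]
```

View pics/c21.png

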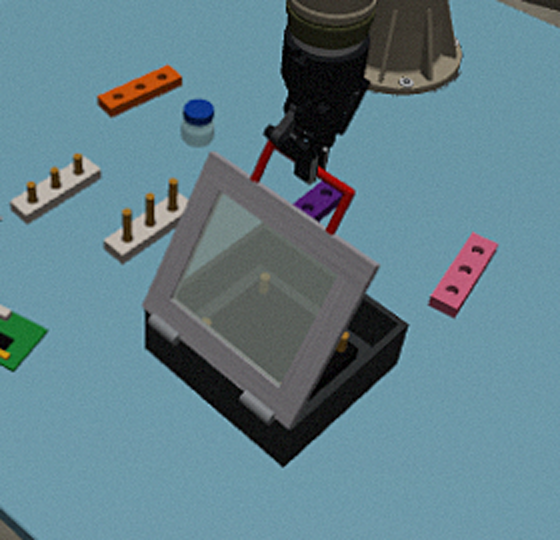

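The crop shows the cover's corners at (377,265) and (211,153), against a 60° prediction of (376,265) and (211,150). The arm pose gives 60.7°, the arm is still and there is force on the bar. I hand in.

```bash
python3 -c "
from workcell import env
print(env.hand_in())"
```

```text
the job is handed in; nothing more can be done
None
```

I seated both loose spacers in the empty holes of their own racks and lifted the cover to about 60°. The gripper was still holding the bar, and the arm was still, when I handed in at about 24 s of the 72 s. The hand-in gives no verdict.

**Spacers:** After release, the wrist camera showed each spacer's top at its fully-down height (46 mm for the short, 66 mm for the long). Each stood in line with its neighbours at 40 mm spacing, within about 1 mm of the hole centre. The last picture shows both still upright. No move touched the neighbouring spacers, screwdriver, board or jar, though I did not measure their final positions.

**Cover:** The last checks differ slightly but are all well inside 55–65°:

| Check | Angle |
|---|---|
| Cover corners in the scene picture | about 60° |
| Bar corners in the scene picture | about 59° |
| Arm pose | 60.7° |

**What disagreed:**
- **Arc radius:** It read 250 mm from the arm pose against the nominal 245 mm. The bar may have slipped a few mm between the pads, or the estimated hinge position may be slightly off. The wrist force of about 5 N on the closed grip shows the bar was still held.
- **Long spacer pickup:** The jaws were about 6 mm off, so they dragged the spacer sideways as they closed. It stayed upright and was held normally.

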